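# Fetch the ring box from behind the bead jars

## Robot

A 6-joint arm with a two-finger parallel gripper is mounted at the origin on a cart in front of the work surface, level with it; the furniture and walls round the work are solid. World frame = base frame: x ahead of the robot, y to its left, z up, the work surface at z = 0. Lengths are in m, angles in rad, forces in N, time in s.
With the tool pointing down it reaches from about 0.425 to 0.925 m from the base axis. Payload 12.5 kg.
Tool frame: the origin (TCP) lies on the centre line of the jaws, within the pads' length; the fingertips stand 19 mm ahead of it and the grasp point (between the pads) is the TCP; z points along the fingers, y is the line along which they close (so a half turn about z gives the same grasp; the last joint's range is limited). The gripper opens to 85 mm and grips with 20 to 120 N. Pads are 22 mm wide; open, the fingers measure 114 mm over their backs; the gripper's body (76 mm by 85 mm) begins 54 mm behind the grasp point. The pads swing forward as they close: fully open they stand 13 mm farther back than shut.
Start: joints at [-1.41, 0.491, 1.559, -0, 1.092, -0.106], TCP at [0.165, -0.603, 0.25] pointing down, gripper open.
Joint ranges: [-3.1, 3.1], [-0.84, 2.19], [0.05, 2.79], [-1.13, 4.28], [0.06, 2.93], [-2.69, 2.69]. Speed limits (rad/s): [2.22, 2.22, 2.79, 3.14, 3.14, 3.14].

## Interface

Orientations are given as a rotation vector (axis times angle).
In Python, from plant import env gives the robot as it stands. The module is installed in compiled form; this text tells all that it offers. Calls block until the motion is done:
- env.move_pose(position, orientation): joint-space move of the TCP to a pose.
- env.move_linear(position, orientation=None, velocity=0.15, threshold=None): straight line of the TCP; orientation=None keeps the orientation; velocity is the mean speed in m/s. With threshold (N) it stops when the force on the tool has changed by that much, and returns True; else False.
- env.move_joints(angles): joint-space move.
- env.set_gripper(opening, squeeze=None): finger opening in m; squeeze is the grip in N (None keeps the last); returns when the fingers have stopped.
- env.sleep(seconds).
- env.inverse_kinematics(position, orientation): joint angles nearest the present ones, or None.
- env.get_image(name): name is "scene" or "top" or "wrist"; returns the picture (400x640x3 uint8, red, green, blue); there is no depth.
- env.camera_params(name): a dict with "camera_matrix" (3x3 intrinsics, pixels), "k1" (the pictures are not rectified: a ray, as slopes to the right and down, at radius r is drawn at 1 + k1 r^2 times it, then the intrinsics apply), "R" (3x3) and "t" (3): a world point X has camera coordinates R X + t. Camera axes: x right, y down, z forward; pixel columns grow to the right and rows downward; lengths in m; the calibration is good to about 2 mm. A picture is of the moment at which its call begins: read the wrist's pose just before it. camera_params takes no time and is no camera call; for the wrist camera it gives the pose at the moment of the call.
A pose or a line that the arm cannot do raises env.IKError and nothing moves.
- env.close_job(): hands the job in; it is judged then, once.
Trained networks look in the newest picture that a camera, given by its name, has taken for a name from the list of things; names that differ only in an ending like _2 or _b are one class to them, and where a whole thing is asked for, a point or a joint stands for the part that bears it (a point fixed in the world has none). Each returns a list of dicts, best first, with "conf" (0 to 1); they miss things now and then, are a little off and sometimes report something else, mostly with a low value. They report only what shows in the picture. A call takes as long as a camera call. They do not tell look-alikes from the thing itself.
- env.boxes_of(camera, query): "bbox" ([left, top, right, bottom] in pixels, round what is visible of it).
Readings, each from a call of its own:
- env.read_clock(): time.
- env.read_qpos(): joint angles.
- env.read_dq(): joint speeds.
- env.read_joint_torque(): joint torques, N m.
- env.read_position(): TCP position.
- env.read_ee_rot(): TCP orientation.
- env.read_ft_force(): force on the tool from outside, world axes, zero at the start.
- env.read_moment(): the same for the moment, N m.
- env.read_width(): finger opening in m.
- env.read_grasp_force(): force on a finger pad.
Only numpy, scipy, OpenCV 4.12 (cv2) and the standard library are available. Lean on these libraries where they do the work, as an engineer would, in place of code of your own. Each camera call takes 0.05 s, during which the arm holds its last target. There are 200 camera calls.

## Task

The walnut ring box stands at the back of the low storage board, behind three bead jars. First stand all three jars upright in the long plywood side tray, then set the ring box down flat inside the small dark delivery tray, and only then put every jar back upright on the board in the place where it stood at the start. Do not disturb the thread spool and the steel die block standing on the bench.

Things in the scene. Friction and masses are not known exactly. Their poses are not given: they have to be found in the camera images.
- ring_box: closed walnut box with a hinged lid (shut, leave it shut) and a small brass catch on its -x face. Body 62 mm along its x, 86 mm along its y, 43 mm tall (the catch and hinge bring x to 70 mm at mid width), 0.17 kg. Too wide to grip along y: grip across x, whose front side the jars block at the start (9 to 19 mm gap to the wall, less at the catch). Origin: centre of its underside, z up
- jar_medium: clear glass jar of beads with a fixed, closed screw lid, standing on the storage board at the start; the middle-sized one, with an off-white metal lid and salmon beads. Round, diameter 44 mm (lid and body alike within 1 mm), 52 mm tall, 0.08 kg. Origin: centre of its underside, z up. Grip it round the body or lid from above
- jar_wide: clear glass jar of beads with a fixed, closed screw lid, standing on the storage board at the start; the widest and lowest one, with a brass lid and blue beads. Round, diameter 52 mm (lid and body alike within 1 mm), 46 mm tall, 0.08 kg. Origin: centre of its underside, z up. Grip it round the body or lid from above
- jar_tall: clear glass jar of beads with a fixed, closed screw lid, standing on the storage board at the start; the narrowest and tallest one, with an off-white metal lid and green beads. Round, diameter 40 mm (lid and body alike within 1 mm), 64 mm tall, 0.08 kg. Origin: centre of its underside, z up. Grip it round the body or lid from above
- storage_board: low reddish-brown board fixed to the bench, 170 (x) by 260 mm (y), 12 mm thick; rail 10 mm wide, 12 mm higher along its +x edge. The jars stand in a row along its y, 80 mm apart (which jar is where changes; jars on the raised ledge far right are not part of the job), about 36 mm in front (-x) of its centre; the ring box about 32 mm behind (+x) it, roughly parallel. Origin: centre of its underside, z up
- side_tray: long light plywood tray fixed to the bench, 222 mm (x) by 122 mm (y) outside, 210 by 110 mm inside, floor 5 mm above the bench, rim 12 mm above the bench, empty at the start; three jars fit in a row along its x, for example at its centre and 68 mm to either side. It may be left or right of the board. Origin: centre of its underside, x along its length, z up
- delivery_tray: small dark wooden tray fixed to the bench, 104 mm (x) by 122 mm (y) outside, 92 by 110 mm inside, floor 5 mm above the bench, rim 12 mm above the bench, empty at the start; the ring box fits inside with its y along the tray's y, either way round. It stands on the other side from the side tray. Origin: centre of its underside, z up
- spool: bystander: spool of dark green thread standing on its flange, 44 mm diameter, 46 mm tall, loose on the bench between the robot and the board. Origin: centre of its underside
- die_block: bystander: steel cube of 45 mm with round hollows in its faces, loose on the bench between the robot and the board. Origin: centre of its underside
There are look-alikes about, which are no part of the job. What is shaped like the jar_tall but orange or pink is not meant.

How it is judged:
On the way, in this order (a step that is already met when the one before it is completed fails the run):
1. all three jars stand upright in the side tray, the ring box still where it stood (within 20 mm) (x of jar_medium in the frame of side_tray between -0.1 and 0.1 m and y of jar_medium in the frame of side_tray between -0.05 and 0.05 m and z of each of jar_medium, jar_wide, jar_tall in the frame of side_tray below 0.01 m and angle between each of jar_medium, jar_wide, jar_tall's own z axis and vertical below 0.1 rad and linear speed of each of jar_medium, jar_wide, jar_tall below 0.02 m/s and x of jar_wide in the frame of side_tray between -0.1 and 0.1 m and y of jar_wide in the frame of side_tray between -0.05 and 0.05 m and x of jar_tall in the frame of side_tray between -0.1 and 0.1 m and y of jar_tall in the frame of side_tray between -0.05 and 0.05 m and distance of ring_box from where it was at the start of the episode below 0.02 m), for 0.2 s.
2. the ring box lies flat inside the delivery tray while the jars are still in the side tray (x of ring_box in the frame of delivery_tray between -0.02 and 0.02 m and y of ring_box in the frame of delivery_tray between -0.02 and 0.02 m and z of ring_box in the frame of delivery_tray below 0.01 m and angle between each of ring_box, jar_medium, jar_wide, jar_tall's own z axis and vertical below 0.1 rad and linear speed of each of ring_box, jar_medium, jar_wide, jar_tall below 0.02 m/s and x of jar_medium in the frame of side_tray between -0.1 and 0.1 m and y of jar_medium in the frame of side_tray between -0.05 and 0.05 m and z of each of jar_medium, jar_wide, jar_tall in the frame of side_tray below 0.01 m and x of jar_wide in the frame of side_tray between -0.1 and 0.1 m and y of jar_wide in the frame of side_tray between -0.05 and 0.05 m and x of jar_tall in the frame of side_tray between -0.1 and 0.1 m and y of jar_tall in the frame of side_tray between -0.05 and 0.05 m), for 0.2 s.
At the end, for the whole second after the job is handed in: the ring box lies flat on the floor of the delivery tray (centre within 20 mm of the tray's centre along each side), every jar stands upright on the storage board within 15 mm of where it stood at the start, the spool and the die block are within 30 mm of where they were, all at rest (x of ring_box in the frame of delivery_tray between -0.02 and 0.02 m and y of ring_box in the frame of delivery_tray between -0.02 and 0.02 m and z of ring_box in the frame of delivery_tray below 0.01 m and angle between each of ring_box, jar_medium, jar_wide, jar_tall's own z axis and vertical below 0.1 rad and linear speed of each of ring_box, jar_medium, jar_wide, jar_tall below 0.02 m/s and distance of each of jar_medium, jar_wide, jar_tall from where it was at the start of the episode below 0.015 m and not (distance of spool from where it was at the start of the episode above 0.03 m) and not (distance of die_block from where it was at the start of the episode above 0.03 m)); the robot touches nothing.
It fails at once if the spool or the die block is moved more than 30 mm (distance of any of spool, die_block from where it was at the start of the episode above 0.03 m).
It fails at once if a jar or the ring box is tipped over (angle between any of jar_medium, jar_wide, jar_tall, ring_box's own z axis and vertical above 0.8 rad).
It also fails if it takes over 123 s, if anything falls off the work surface, if the arm or the gripper's body presses on something with over 40 N, if the wrist force passes 120 N, or if a joint passes its speed limit or range.

## Working session

There is one attempt and no reset: what is moved stays moved. The work goes in short steps, each a Python script; the robot and the scene stay as the last script left them, time stands still between calls to the robot, and variables do not carry over. Pictures are saved under pics/ and viewed, at most 14 in all, crops included, and the job is handed in when it is done.

```bash
mkdir -p pics
python3 - <<'E'
from plant import env
import cv2
for n in ("scene","top"):
    im=env.get_image(n); cv2.imwrite(f"pics/{n}0.png",im[:,:,::-1])
    p=env.camera_params(n); print(n,p)
    for q in ("ring_box","jar_medium","jar_wide","jar_tall","storage_board","side_tray","delivery_tray","spool","die_block"):
        print(q,[([round(float(v)) for v in b["bbox"]],round(float(b["conf"]),2)) for b in env.boxes_of(n,q)])
print(env.read_clock(),env.read_ee_rot())
E
```

```text
scene {'camera_matrix': array([[404.98153052,   0.        , 324.35348995],
       [  0.        , 404.98153052, 205.86066298],
       [  0.        ,   0.        ,   1.        ]]), 'k1': -0.09040696800660195, 'R': array([[-0.82216239, -0.56895724,  0.01834824],
       [-0.3545409 ,  0.48657394, -0.79846512],
       [ 0.44536474, -0.6629732 , -0.60176141]]), 't': array([0.46612538, 0.22140821, 0.83321024])}
ring_box [([282, 182, 324, 207], 0.87)]
jar_medium [([337, 182, 354, 204], 0.55)]
jar_wide [([311, 195, 333, 222], 0.75)]
jar_tall [([292, 204, 309, 231], 0.92), ([243, 218, 257, 250], 0.9), ([226, 184, 239, 210], 0.62), ([325, 248, 342, 277], 0.62), ([250, 170, 265, 196], 0.53)]
storage_board [([255, 175, 365, 246], 0.94)]
side_tray [([229, 260, 344, 351], 0.81)]
delivery_tray []
spool [([385, 218, 401, 239], 0.85)]
die_block [([360, 229, 384, 257], 0.64)]
top {'camera_matrix': array([[405.36977861,   0.        , 321.56492016],
       [  0.        , 405.36977861, 205.38712829],
       [  0.        ,   0.        ,   1.        ]]), 'k1': -0.10280030631643428, 'R': array([[ 0.02449454, -0.99926695,  0.02942068],
       [-0.99257894, -0.02781591, -0.11837788],
       [ 0.11910947, -0.02630274, -0.99253267]]), 't': array([-0.02744821,  0.55893417,  0.91621497])}
ring_box [([297, 160, 332, 195], 0.93)]
jar_medium [([335, 200, 353, 221], 0.87)]
jar_wide [([303, 193, 323, 218], 0.91)]
jar_tall [([257, 103, 276, 129], 0.85), ([232, 257, 251, 267], 0.83), ([269, 188, 284, 207], 0.73), ([295, 108, 315, 129], 0.67), ([215, 161, 238, 181], 0.54)]
storage_board [([256, 148, 373, 234], 0.66)]
side_tray [([163, 204, 220, 296], 0.73), ([269, 187, 284, 209], 0.48)]
delivery_tray [([404, 216, 462, 267], 0.59), ([164, 200, 218, 295], 0.27)]
spool [([317, 276, 336, 295], 0.67), ([277, 262, 303, 286], 0.58)]
die_block [([279, 264, 301, 286], 0.67)]
1.0 [ 3.11353345e+00  4.17876359e-01 -5.63709021e-06]
```

View pics/top0.png

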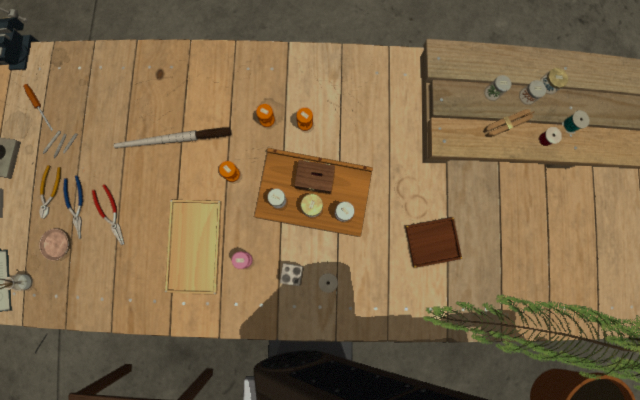

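View pics/scene0.png

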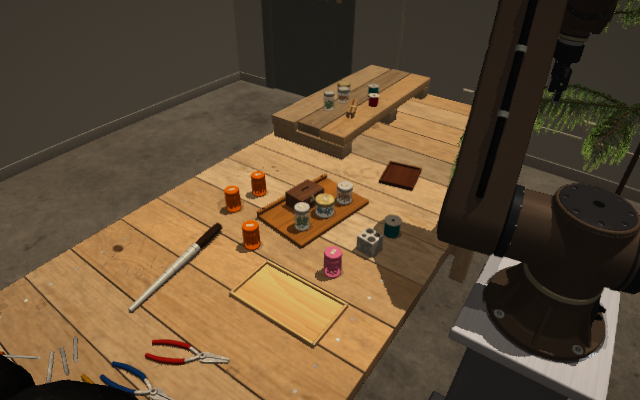

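The targets in the top view are tall jar (277,198), wide (312,205), medium (344,211), box (315,177), side tray (192,247) and delivery tray (433,242). The look-alikes are orange jars at (265,115), (304,119) and (228,171), pink at (241,260), and the jars on the ledge at (498,87), (533,91) and (555,80). I pick the three jars on the board and will check them with the wrist camera.

```bash
cat > h.py <<'E'
from plant import env
import numpy as np, cv2
from scipy.spatial.transform import Rotation as Ro
def ray_plane(n,uv,z,p=None):
    p=p or env.camera_params(n); K=p["camera_matrix"]
    d=cv2.undistortPoints(np.array(uv,float).reshape(-1,1,2),K,np.array([p["k1"],0,0,0,0.]),None,None,None)[:,0]
    R,t=p["R"],p["t"]; c=-R.T@t
    w=np.c_[d,np.ones(len(d))]@R
    return (c+w*((z-c[2])/w[:,2])[:,None])[:,:2]
def proj(n,X,p=None):
    p=p or env.camera_params(n)
    return cv2.projectPoints(np.array(X,float).reshape(-1,1,3),cv2.Rodrigues(p["R"])[0],p["t"],p["camera_matrix"],np.array([p["k1"],0,0,0,0.]))[0][:,0]
def down(yaw):  # tool z down, tool y (closing line) at angle yaw in world xy
    y=np.array([np.cos(yaw),np.sin(yaw),0]); z=np.array([0,0,-1.]); x=np.cross(y,z)
    return Ro.from_matrix(np.c_[x,y,z]).as_rotvec()
E
python3 - <<'E'
from h import *
f=lambda uv,z:print(np.round(ray_plane("top",uv,z),3).tolist())
print("board");f([(266,150),(372,166),(362,236),(256,217)],.012)
print("side");f([(169,201),(220,201),(215,294),(167,293)],.012)
print("deliv");f([(405,220),(451,217),(461,256),(412,267)],.012)
print("jars t,w,m");f([(277,196)],.076);f([(312,204)],.058);f([(344,210)],.064)
print("box");f([(315,176)],.055)
print("spool die pink");f([(328,283),(291,270),(241,260)],.045)
R=Ro.from_rotvec(env.read_ee_rot()).as_matrix();p=env.camera_params("wrist");print(R.round(2),env.read_position(),"cam",-p["R"].T@p["t"],p["R"][2],p["R"][0],p["camera_matrix"][0,0])
E
```

```text
board
[[0.694, 0.125], [0.662, -0.134], [0.491, -0.112], [0.53, 0.142]]
side
[[0.562, 0.355], [0.566, 0.23], [0.346, 0.232], [0.344, 0.346]]
deliv
[[0.532, -0.215], [0.542, -0.33], [0.448, -0.354], [0.42, -0.233]]
jars t,w,m
[[0.573, 0.089]]
[[0.559, 0.01]]
[[0.547, -0.063]]
box
[[0.625, 0.005]]
spool die pink
[[0.381, -0.031], [0.408, 0.053], [0.428, 0.168]]
[[ 0.96  0.26  0.  ]
 [ 0.26 -0.96 -0.  ]
 [-0.    0.   -1.  ]] [ 0.16479483 -0.60289612  0.2503382 ] cam [ 0.2444228  -0.58021956  0.37304187] [-0.30769516 -0.08474189 -0.9477038 ] [ 2.63876864e-01 -9.64556204e-01  5.74742904e-04] 291.2894521964388
```

Run:
```python
from h import *
import pickle
env.get_image("top")
P={}
for n,pos,q in (("del",(.42,-.26,.30),["delivery_tray"]),("side",(.42,.27,.33),["side_tray"]),("board",(.49,.01,.28),["ring_box","jar_medium","jar_wide","jar_tall","storage_board"])):
    env.move_pose(pos,down(np.pi/2+(-.13 if n!="side" else 0)) if False else down(-np.pi/2+(-.13 if n=="board" else 0)))
    env.sleep(.3); P[n]=p=env.camera_params("wrist"); im=env.get_image("wrist")
    cv2.imwrite(f"pics/w_{n}.png",im[:,:,::-1])
    for k in q: print(k,[([round(float(v)) for v in b["bbox"]],round(float(b["conf"]),2)) for b in env.boxes_of("wrist",k)])
pickle.dump(P,open("P.pkl","wb"))
print(env.read_clock(),env.read_qpos().round(2))
a=[cv2.imread(f"pics/w_{n}.png") for n in ("del","side")]
cv2.imwrite("pics/trays.png",cv2.resize(np.vstack(a),None,fx=.75,fy=.75))
cv2.imwrite("pics/wb2.png",cv2.imread("pics/w_board.png"))
```

```text
delivery_tray [([285, 65, 382, 156], 0.83)]
side_tray [([255, 46, 345, 204], 0.73)]
ring_box [([264, 5, 344, 80], 0.88)]
jar_medium [([356, 95, 397, 130], 0.75)]
jar_wide [([290, 86, 328, 132], 0.89)]
jar_tall [([186, 203, 229, 243], 0.78), ([97, 36, 161, 83], 0.58), ([216, 88, 260, 127], 0.56)]
storage_board [([197, 1, 424, 148], 0.9), ([264, 7, 342, 78], 0.52)]
7.0167 [-0.11  0.27  1.84 -0.    1.04  1.59]
```

View pics/trays.png

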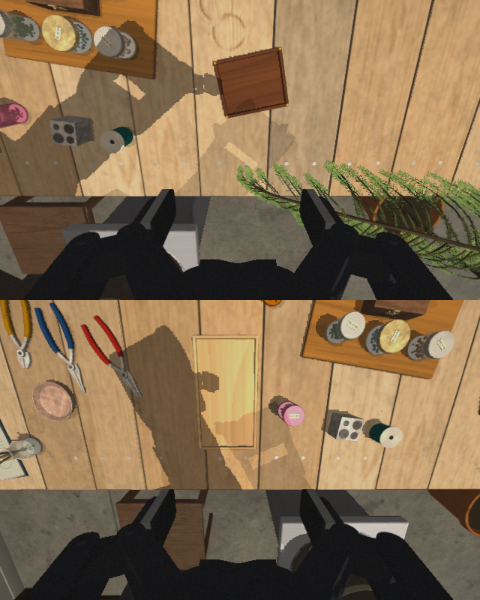

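View pics/wb2.png

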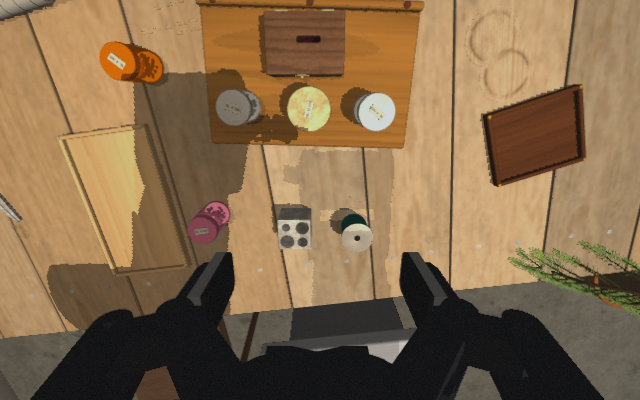

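The wrist view shows the board jars with lids at (236,107) off-white/tall, (309,109) brass/wide and (375,112) off-white/medium. The box top is at (264..345, 10..74), catch at (303,76). Orange (133,62) and pink (210,222) are the look-alikes. Side tray is on the left, delivery tray on the right.

Run:
```python
from h import *
import pickle
P=pickle.load(open("P.pkl","rb"))
def f(s,n,uv,z):
    w=ray_plane("wrist",uv,z,P[n]); print(s,w.round(3).tolist(),"c",w.mean(0).round(3), "edges",np.linalg.norm(np.roll(w,-1,0)-w,axis=1).round(3),"ang",[round(float(np.degrees(np.arctan2(*(w[(i+1)%len(w)]-w[i])[::-1]))),1) for i in range(len(w))])
f("tall","board",[(236,107)],.076)
f("wide","board",[(309.5,109)],.058)
f("med","board",[(375,112)],.064)
f("box","board",[(264,11),(345,10),(343,74),(268,74)],.055)
f("board front","board",[(213,143),(405,147)],.012)
f("delB","board",[(482,116),(580,86),(586,157),(495,186)],.012)
f("sideB","board",[(62,136),(146,126),(189,264),(117,275)],.012)
f("del","del",np.array([(216,61),(282,48),(287,104),(224,117)])/.75,.012)
f("side","side",np.array([(192,37),(255,35),(257,148),(200,148)])/.75,.012)
```

```text
tall [[0.574, 0.088]] c [0.574 0.088] edges [0.] ang [0.0]
wide [[0.561, 0.011]] c [0.561 0.011] edges [0.] ang [0.0]
med [[0.548, -0.062]] c [ 0.548 -0.062] edges [0.] ang [0.0]
box [[0.664, 0.045], [0.654, -0.039], [0.593, -0.031], [0.603, 0.051]] c [0.629 0.006] edges [0.084 0.062 0.083 0.061] ang [-96.8, 172.3, 82.6, -6.4]
board front [[0.533, 0.146], [0.494, -0.108]] c [0.514 0.019] edges [0.257 0.257] ang [-98.6, 81.4]
delB [[0.522, -0.209], [0.544, -0.331], [0.449, -0.354], [0.423, -0.232]] c [ 0.485 -0.282] edges [0.124 0.097 0.124 0.101] ang [-79.9, -166.7, 102.1, 13.1]
sideB [[0.568, 0.343], [0.566, 0.228], [0.356, 0.227], [0.351, 0.345]] c [0.46  0.286] edges [0.116 0.209 0.118 0.216] ang [-91.0, -179.8, 92.4, -0.3]
del [[0.523, -0.222], [0.544, -0.336], [0.448, -0.352], [0.424, -0.234]] c [ 0.484 -0.286] edges [0.116 0.097 0.12  0.1  ] ang [-79.6, -170.9, 101.7, 6.9]
side [[0.566, 0.353], [0.569, 0.239], [0.351, 0.229], [0.351, 0.351]] c [0.459 0.293] edges [0.115 0.218 0.122 0.214] ang [-88.4, -177.5, 90.0, 0.8]
```

Run:
```python
import cv2,numpy as np
b=cv2.imread("pics/w_board.png")[0:160,180:440]; d=cv2.imread("pics/w_del.png")[50:180,250:420]; s=cv2.imread("pics/w_side.png")[30:215,230:370]
f=lambda i,k:cv2.resize(i,None,fx=k,fy=k,interpolation=cv2.INTER_CUBIC)
o=np.zeros((600,800,3),np.uint8)
B=f(b,1.6);D=f(d,2);S=f(s,2)
o[:B.shape[0],:B.shape[1]]=B;o[300:300+D.shape[0],:D.shape[1]]=D;o[0:S.shape[0],500:500+S.shape[1]]=S
cv2.imwrite("pics/crop1.png",o)
```

```text
(no output)
```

View pics/crop1.png

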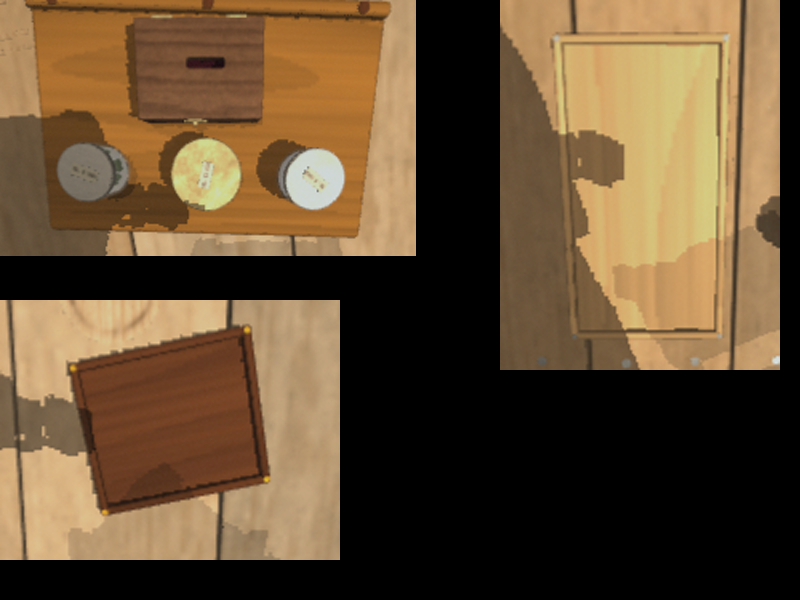

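```bash
cat >> h.py <<'E'
YB=-np.pi/2-.14; YT=-np.pi/2
SIDE=np.array([.459,.290])
J=dict(tall=((.574,.090),.040,.040,SIDE+[.068,0]),wide=((.561,.0115),.030,.052,SIDE),medium=((.548,-.064),.034,.044,SIDE-[.068,0]))
def pick(xy,z,yaw,d,F=30,zt=.20):
    env.set_gripper(min(.085,d+.014),F); o=down(yaw)
    env.move_pose((*xy,zt),o); env.move_linear((*xy,z),velocity=.12); env.set_gripper(0 if d<.06 else d-.02,F)
    w=env.read_width(); f=env.read_grasp_force(); env.move_linear((*xy,zt),velocity=.12)
    print("picked w",round(w,4),"f",round(f,1),"after lift",round(env.read_width(),4),"t",env.read_clock()); return w
def place(xy,z,yaw,d,zt=.20,open_=None):
    o=down(yaw); env.move_pose((*xy,zt),o); env.move_linear((*xy,z+.015),velocity=.12)
    hit=env.move_linear((*xy,z-.002),velocity=.03,threshold=4)
    zz=env.read_position()[2]; env.sleep(.15); env.set_gripper(open_ or min(.085,d+.014)); env.move_linear((*xy,zt),velocity=.15)
    print("placed hit",hit,"z-err",round(zz-z,4),"t",env.read_clock())
E
python3 - <<'E'
from h import *
xy,h,d,t=J["tall"]
w=pick(xy,.012+h,YB,d)
if abs(w-d)<.006: place(t,.005+h,YT,d)
cv2.imwrite("pics/w1.png",env.get_image("wrist")[:,:,::-1])
E
```

```text
picked w 0.0389 f 30.1 after lift 0.0386 t 11.0917
placed hit True z-err 0.0006 t 15.3667
```

View pics/w1.png

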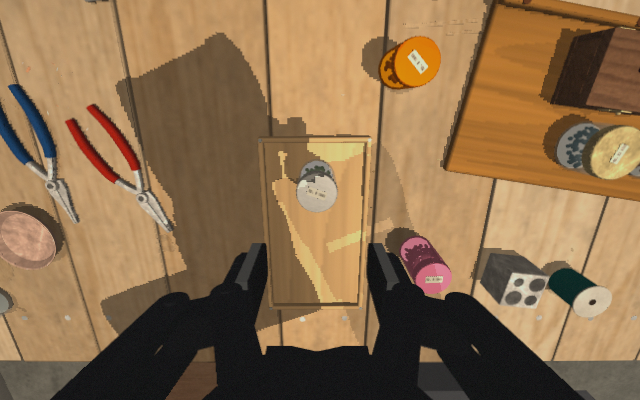

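The tall jar stands upright in the tray at (316,185), about 68 mm from the tray centre. Next, the other two.

Run:
```python
from h import *
for k in ("wide","medium"):
    xy,h,d,t=J[k]
    w=pick(xy,.012+h,YB,d)
    if abs(w-d)>.006: print("bad grip",k); break
    place(t,.005+h,YT,d)
env.move_pose((.44,.29,.3),down(YT)); env.sleep(.2)
a=env.get_image("wrist")
env.set_gripper(.085)
env.move_pose((.54,.01,.2),down(YB)); env.sleep(.2)
import pickle; pickle.dump(env.camera_params("wrist"),open("Pbox.pkl","wb"))
b=env.get_image("wrist"); cv2.imwrite("pics/wbox.png",b[:,:,::-1])
o=np.vstack([a[:200],b[:330]]); cv2.imwrite("pics/c2.png",o[:,:,::-1]); print(env.read_clock())
```

```text
picked w 0.0507 f 31.0 after lift 0.0502 t 19.9917
placed hit True z-err 0.0005 t 24.725
picked w 0.0425 f 30.4 after lift 0.042 t 29.4833
placed hit True z-err 0.0005 t 34.45
37.0583
```

View pics/c2.png

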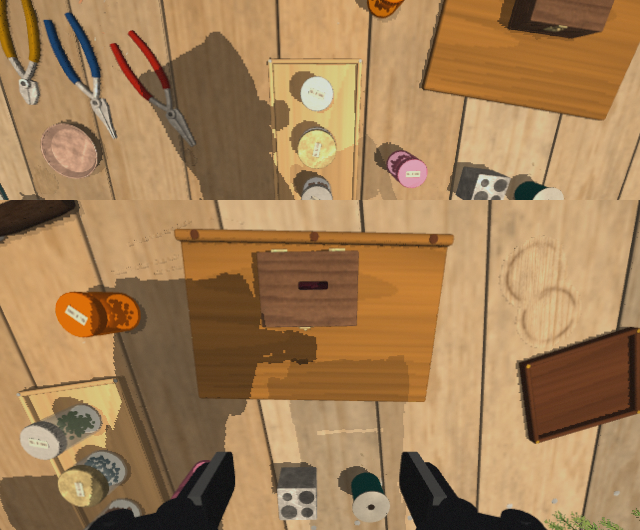

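Three jars stand in the tray: lids at (316,93), (317,148), (316,190) in the upper part. The box top is at (258..358, 52..127) of the wrist picture, hinges at x≈280 and 338 and catch at 306. So the mid-width back is free and I grip at mid width.

Run:
```python
from h import *
import pickle
w=ray_plane("wrist",[(258,52),(358,51),(357,126),(263,127)],.055,pickle.load(open("Pbox.pkl","rb")))
c=w.mean(0); e=(w[0]+w[1]-w[2]-w[3]); yaw=np.arctan2(e[1],e[0]); e2=w[0]+w[3]-w[1]-w[2]; print(c,np.linalg.norm(e)/2,np.linalg.norm(e2)/2,np.degrees([yaw,np.arctan2(e2[1],e2[0])-np.pi/2]))
rail=ray_plane("wrist",[(178,30),(452,34)],.024,pickle.load(open("Pbox.pkl","rb"))); print("rail",rail.round(3).tolist())
for y in (yaw,yaw+np.pi):
    q=env.inverse_kinematics((*c,.2),down(y)); print(None if q is None else np.round(q,2))
```

```text
[0.62867868 0.00635655] 0.06121776866465572 0.08402055135148659 [-6.76949642 -7.36503982]
rail [[0.698, 0.118], [0.66, -0.13]]
[-0.09  0.55  1.6  -0.    0.99  0.02]
None
```

Run:
```python
from h import *
yb=np.radians(-7); u=np.array([np.cos(yb),np.sin(yb)]); xy=np.array([.629,.006])-.002*u
env.set_gripper(.085,40); env.move_pose((*xy,.2),down(yb)); env.move_linear((*xy,.075),velocity=.12)
hit=env.move_linear((*xy,.046),velocity=.04,threshold=8)
print("hit",hit,env.read_position())
if not hit:
    env.set_gripper(.03,40); print(env.read_width(),env.read_grasp_force())
    env.move_linear((*xy,.09),velocity=.06); print(env.read_width(),env.read_grasp_force(),env.read_ft_force())
    env.move_linear((*xy,.2)); env.get_image("top")
    for n in("wrist","scene"): cv2.imwrite(f"pics/g_{n}.png",env.get_image(n)[:,:,::-1])
    a=cv2.imread("pics/g_wrist.png")[100:400]; b=cv2.resize(cv2.imread("pics/g_scene.png")[130:260,220:440],(507,300)); b=np.pad(b,((0,0),(0,133),(0,0)))
    cv2.imwrite("pics/g.png",np.vstack([a,b]))
print(env.read_clock())
```

```text
hit False [0.62711282 0.00623673 0.04610982]
0.06146467270875744 44.43575128912926
0.061232799026310944 43.781539499759674 [ 0.40241335 -0.35160329 -2.73250247]
43.0083
```

View pics/g.png

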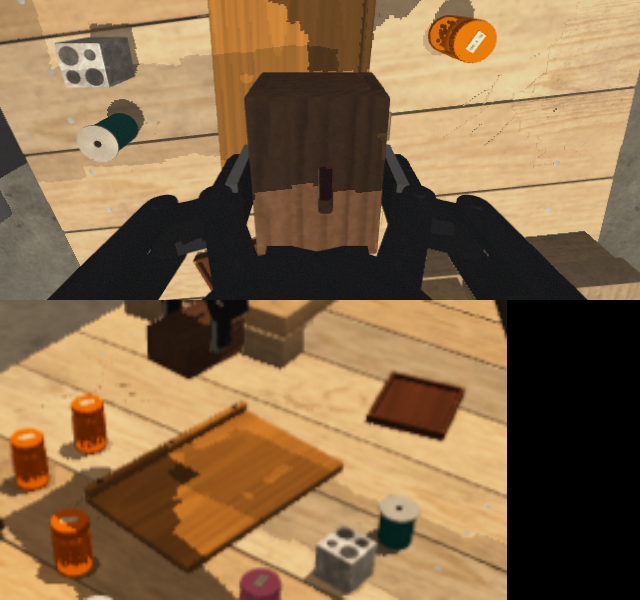

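The box is held level across its body (61 mm). I'll set it in the delivery tray.

Run:
```python
from h import *
place((.484,-.284),.039,np.radians(10.5),.061,open_=.080)
env.move_pose((.42,-.26,.30),down(-np.pi/2)); env.sleep(.2)
im=env.get_image("wrist"); import pickle; pickle.dump(env.camera_params("wrist"),open("Pd.pkl","wb"))
cv2.imwrite("pics/d1.png",cv2.resize(im[40:200,180:440],None,fx=2.5,fy=2.5)[:,:,::-1]); print(env.read_clock())
```

```text
placed hit True z-err 0.0004 t 47.7917
49.5583
```

View pics/d1.png

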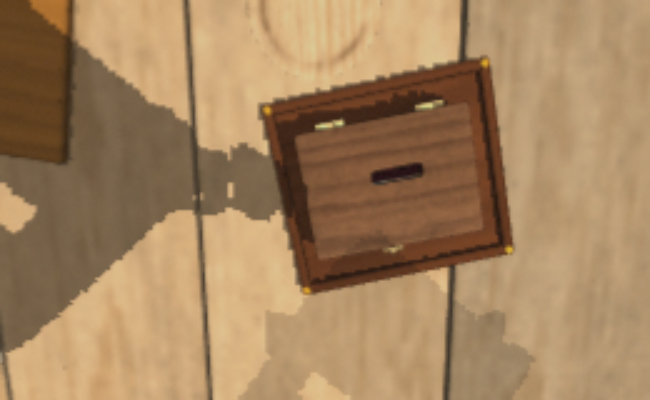

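The box lies flat in the middle of the delivery tray: centre (392,180), tray centre (389,178). Now I'll return the jars.

Run:
```python
from h import *
for k in ("tall","wide","medium"):
    xy,h,d,t=J[k]
    w=pick(t,.005+h,YT,d)
    if abs(w-d)>.006: print("bad grip",k); break
    place(xy,.012+h,YB,d)
env.move_pose((.49,.01,.28),down(-np.pi/2-.13)); env.sleep(.3)
b=env.get_image("wrist"); cv2.imwrite("pics/end.png",b[:,:,::-1]); print(env.read_clock())
```

```text
picked w 0.0389 f 30.2 after lift 0.0388 t 55.1417
placed hit True z-err 0.0007 t 59.3083
picked w 0.0504 f 30.8 after lift 0.0504 t 63.8333
placed hit True z-err 0.0005 t 68.4583
picked w 0.0424 f 30.0 after lift 0.0422 t 73.2083
placed hit True z-err 0.0005 t 78.075
78.9833
```

View pics/end.png

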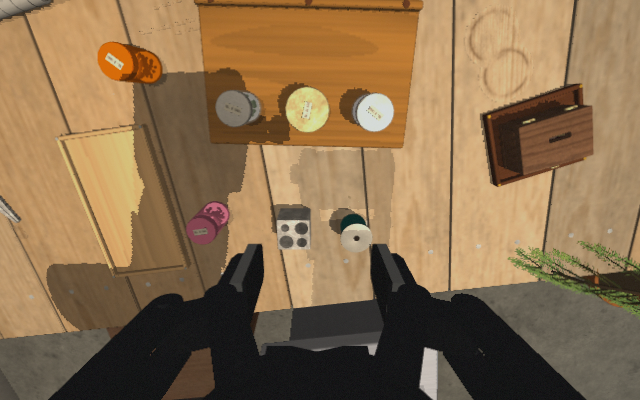

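The lids are at (236,107), (307,109) and (374,112), within 2 px of the start. The box is in its tray, and the spool and die block have not moved.

```bash
python3 -c "
from plant import env
print(env.close_job())"
```

```text
the job is handed in; nothing more can be done
None
```

The job is handed in, though no verdict came back. In the last picture the ring box is in the delivery tray, the jars stand on the board within about 2 mm of where they began, and the spool and die block have not moved; the clock read 79 s of the 123 s allowed.

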